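# Point out the dish to be glazed blue and call the helper

## Robot

A 6-joint arm with a two-finger parallel gripper is mounted at the origin on the work surface. World frame = base frame: x ahead of the robot, y to its left, z up, the work surface at z = 0. Lengths are in m, angles in rad, forces in N, time in s.
With the tool pointing down it reaches from about 0.375 to 0.9 m from the base axis. Payload 3.1 kg.
Tool frame: the origin (TCP) lies between the finger pads, 19 mm behind the fingertips; this is the grasp point; z points along the fingers, y is the line along which they close (so a half turn about z gives the same grasp; the last joint's range is limited). The gripper opens to 87 mm and grips with 3 to 60 N. Pads are 19 mm wide; open, the fingers measure 117 mm over their backs; the gripper's body (75 mm by 190 mm) begins 51 mm behind the grasp point.
Start: joints at [1.065, 0.527, 1.433, -0, 1.181, -0.178], TCP at [0.201, 0.592, 0.241] pointing down, gripper open.
Joint ranges: [-3.08, 3.08], [-0.75, 2.2], [0.22, 2.44], [-1.43, 4.57], [0, 2.65], [-2.85, 2.85]. Speed limits (rad/s): [2.79, 2.79, 3.14, 3.14, 3.14, 3.14].

## Interface

Orientations are given as a unit quaternion [x, y, z, w].
In Python, from rig import status, imaging, order gives the robot as it stands.
- The arm moves only by the tool arm_command, never from a script. Its argument "deltas" is one flat list of numbers, 5 for each row, row after row: the opening, from -1 (shut) to 1 (fully open), so that 0 is half open, then the shift along the tool's x, y, z in m, then the turn about the tool's z in rad. In form: [gripper, tx, ty, tz, roll, gripper, tx, ty, tz, roll, ...]. A call has 1 to 12 rows; each row shifts and turns the commanded pose from where the row before left it, along the tool's axes as they then stand; what a row does not reach is not made up. A row lasts 1/8 s, in which the tool goes at most 62.5 mm and 10.7 degrees, less where a joint would pass 70% of its speed; a pose out of reach is approached as far as the arm can. A call with a gripper value outside its range is refused whole. The fingers move at their own pace and stop on an object; "newtons" is the grip in N (left out, the last holds). Time passes only in rows, so rows that do not move let the fingers close. It gives the time, the measured TCP pose, the force, the opening and the grip force at its end, in the units of the state.
- status.get_obs(): the state, without advancing time (a new reading comes with each control period).
- imaging.camera(name): name is "scene" or "top" or "wrist"; returns (picture, depth): 480x640x3 uint8, red, green, blue; 480x640 float32, m along the optical axis (not along the pixel's ray), 0 where there is no reading.
- imaging.camera_params(name): a dict with "intrinsics" (3x3 intrinsics, pixels), "camera_from_world" (4x4, takes a point from world to camera coordinates). Camera axes: x right, y up, looking along -z (the intrinsics and any distortion apply to the point x, -y, -z); pixel columns grow to the right and rows downward; lengths in m; the calibration is good to about 2 mm. The wrist camera is an equidistant fisheye: a pixel r from the principal point sees the ray r / f radians off the axis. A picture is of the moment at which its call begins: read the wrist's pose just before it. camera_params takes no time and is no camera call; for the wrist camera it gives the pose at the moment of the call.
- order.hand_in(): hands the job in; it is judged then, once.
The state is a dict: "time": time; "q": joint angles; "joint_velocities": joint speeds; "joint_torque": joint torques, N m; "position": TCP position; "tool_rot": TCP orientation; "ft_force": force on the tool from outside, world axes, zero at the start; "moment": the same for the moment, N m; "grip_width": finger opening in m; "grip_force": force on a finger pad.
Only numpy, scipy, OpenCV 4.12 (cv2) and the standard library are available. Lean on these libraries where they do the work, as an engineer would, in place of code of your own. Each camera call takes 0.05 s, during which the arm holds its last target. There are 200 camera calls.

## Task

Show the glazing helper the next piece: with the fingers pointing down, point at the middle of the dish that holds the blue test tile, staying about two seconds with the fingertips a few centimetres above the tile, then point in the same way at the lid of the glaze jar with the blue lid for about two seconds. Then press the red call button fully down and let it come up again. The pots are unfired: do not touch or move any dish, jar, vase or cup, and do not pass low over the other dishes or jars.

Things in the scene. Friction and masses are not known exactly. Their poses are not given: they have to be found in the camera images.
- dish_blue: Round shallow unfired brown clay dish, 140 mm across, 30 mm high, wall 5 mm, with a square blue glazed test tile (45 x 45 x 7 mm) fixed flat in its middle. Stands loose on an 18 mm thick white plaster board 160 mm square; three such dishes stand in a row and which is where varies. Origin: centre of its underside; z up. May not be touched.
- tile_blue (a point): Centre of the top of the blue tile in that dish, 14 mm above the dish's underside and 16 mm below its rim; about 32 mm above the table.
- jar_blue: Closed upright grey glaze jar with a blue lid and a blank paper band, 66 mm across, 90 mm high, loose on the table; three such jars stand in a row nearer the robot than the dishes and which is where varies. Origin: centre of its underside; z up. May not be touched.
- lid_blue (a point): Centre of the top of the blue jar lid, 90 mm above the table.
- dish_white: Round shallow unfired brown clay dish, 140 mm across, 30 mm high, wall 5 mm, with a square white glazed test tile (45 x 45 x 7 mm) fixed flat in its middle. Stands loose on an 18 mm thick white plaster board 160 mm square; three such dishes stand in a row and which is where varies. Origin: centre of its underside; z up. May not be touched.
- tile_white (a point): Centre of the top of the white tile in that dish, 14 mm above the dish's underside and 16 mm below its rim; about 32 mm above the table.
- jar_white: Closed upright grey glaze jar with a white lid and a blank paper band, 66 mm across, 90 mm high, loose on the table; three such jars stand in a row nearer the robot than the dishes and which is where varies. Origin: centre of its underside; z up. May not be touched.
- lid_white (a point): Centre of the top of the white jar lid, 90 mm above the table.
- dish_green: Round shallow unfired brown clay dish, 140 mm across, 30 mm high, wall 5 mm, with a square green glazed test tile (45 x 45 x 7 mm) fixed flat in its middle. Stands loose on an 18 mm thick white plaster board 160 mm square; three such dishes stand in a row and which is where varies. Origin: centre of its underside; z up. May not be touched.
- tile_green (a point): Centre of the top of the green tile in that dish, 14 mm above the dish's underside and 16 mm below its rim; about 32 mm above the table.
- jar_green: Closed upright grey glaze jar with a green lid and a blank paper band, 66 mm across, 90 mm high, loose on the table; three such jars stand in a row nearer the robot than the dishes and which is where varies. Origin: centre of its underside; z up. May not be touched.
- lid_green (a point): Centre of the top of the green jar lid, 90 mm above the table.
- call (a joint): Travel of the red call button, in m: 0 up, 0.006 fully down. A spring returns it; it needs about 5 N to go fully down.
- call_top (a point): Centre of the top of the red round call button (40 mm across) on its black housing, fixed to the table at the robot's left or right; it is pressed straight down 6 mm. Its top stands 22 mm above the table when up and goes down with the press; the housing is 56 mm across and 12 mm high.
- vase: Dark brown clay bottle vase, loose, 84 mm across the belly, narrow neck 28 mm, 150 mm high; stands level with the jars; if the button is on the left it stands on the right, and the other way round. Origin: centre of its underside. May not be touched.
- cup: Ochre clay cup without handle, loose, 76 mm across, 75 mm high, at the right of the dishes. Origin: centre of its underside. May not be touched.
Things that resemble listed ones, but are neither listed nor needed, are in the scene too. What is shaped like the cup but pink is not meant.

How it is judged:
By the outcome, as a careful person would: the job done as asked, in the order asked, and still so for the second after the job is handed in, with the robot touching nothing.
It also fails if it takes over 53 s, if anything falls off the work surface, if the arm or the gripper's body presses on something with over 40 N, if the wrist force passes 120 N, or if a joint passes its speed limit or range.

## Working session

There is one attempt and no reset: what is moved stays moved. The work goes in short steps, Python scripts to look and compute and a tool call to move; the robot and the scene stay as the last step left them, time stands still between calls to the robot, and variables do not carry over. Pictures are saved under pics/ and viewed, at most 10 in all, crops included, and the job is handed in when it is done.

Besides the shell and the picture viewer there is one more tool, called after "Call:" by a JSON object that holds its "name" and its "arguments". arm_command: Moves the arm, as the interface text tells. Its arguments: {"type":"object","properties":{"deltas":{"type":"array"},"newtons":{"type":"number"}},"required":["deltas"]}

```bash
mkdir -p pics; python3 - <<'E'
from rig import status, imaging
import cv2, numpy as np
o=status.get_obs(); print(o['time'],o['position'],o['tool_rot'],o['grip_width'])
for n in ('top','scene'):
    p,d=imaging.camera(n); cv2.imwrite(f'pics/{n}0.png',p[:,:,::-1]); np.savez(f'{n}.npz',p=p,d=d,**imaging.camera_params(n))
E
```

```text
0.0 [0.20023958 0.59133    0.24026458] [ 1.62648386e-01  9.86683505e-01 -1.01205817e-03 -3.72263576e-04] 0.08742254669049122
```

View pics/top0.png

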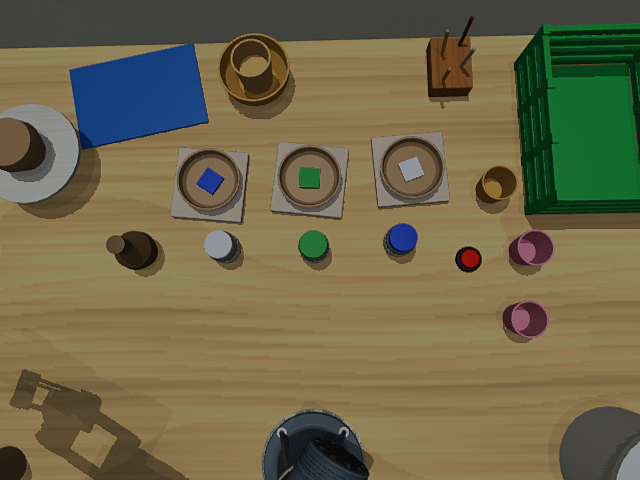

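View pics/scene0.png

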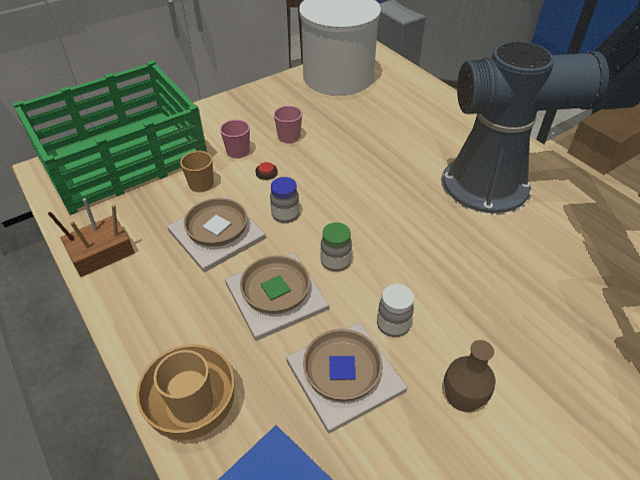

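The top view shows the blue tile at about (210,181), the blue lid at (403,238) and the button at (470,259), at the robot's right. The scene view agrees. I'll measure the positions next.

```bash
cat > m.py <<'E'
import numpy as np, cv2
def world(z,mask):
    K=z['intrinsics'];T=np.linalg.inv(z['camera_from_world']);v,u=np.nonzero(mask);d=z['d'][v,u]
    P=np.stack([(u-K[0,2])/K[0,0]*d,-(v-K[1,2])/K[1,1]*d,-d,np.ones_like(d)]); return (T@P)[:3].T[d>0]
E
python3 - <<'E'
from m import *
for n,S in {'top':dict(tile_blue=(210,181),lid_blue=(403,238),call=(470,259),cup=(497,185),pink=(531,248),vase=(135,250),tile_g=(310,178),tile_w=(411,168),lid_g=(313,245),lid_w=(220,244)),'scene':dict(tile_blue=(343,368),lid_blue=(284,186),call=(266,168))}.items():
    z=np.load(n+'.npz'); 
    for k,(u,v) in S.items():
        lab=cv2.cvtColor(z['p'],cv2.COLOR_RGB2LAB).astype(int)
        m=np.abs(lab-lab[v,u])[:,:,1:].max(2)<14
        m&=np.abs(lab-lab[v,u])[:,:,0]<45
        _,L=cv2.connectedComponents(m.astype(np.uint8)); m=L==L[v,u]
        w=world(z,m); t=w[w[:,2]>np.percentile(w[:,2],80)-.006]
        print(n,k,m.sum(),'med',np.median(t,0).round(3),'mid',((t.min(0)+t.max(0))/2).round(3),'size',np.ptp(t,axis=0).round(3))
E
```

```text
top tile_blue 384 med [0.605 0.221 0.034] mid [0.605 0.222 0.034] size [0.057 0.056 0.01 ]
top lid_blue 597 med [ 0.464 -0.192  0.091] mid [ 0.464 -0.191  0.092] size [0.054 0.056 0.01 ]
top call 246 med [ 0.425 -0.345  0.023] mid [ 0.425 -0.345  0.024] size [0.035 0.037 0.011]
top cup 150281 med [ 0.355 -0.071  0.001] mid [ 0.457 -0.006  0.067] size [0.987 1.44  0.14 ]
top pink 468 med [ 0.438 -0.463  0.076] mid [ 0.441 -0.466  0.076] size [0.075 0.076 0.01 ]
top vase 1212 med [0.447 0.362 0.103] mid [0.451 0.372 0.123] size [0.048 0.047 0.061]
top tile_g 387 med [0.608 0.001 0.034] mid [0.608 0.001 0.034] size [0.044 0.045 0.01 ]
top tile_w 401 med [ 0.624 -0.224  0.033] mid [ 0.624 -0.223  0.034] size [0.055 0.054 0.009]
top lid_g 594 med [ 0.453 -0.008  0.091] mid [ 0.454 -0.007  0.092] size [0.056 0.056 0.01 ]
top lid_w 603 med [0.456 0.188 0.091] mid [0.457 0.188 0.093] size [0.056 0.056 0.013]
scene tile_blue 571 med [0.605 0.223 0.031] mid [0.605 0.221 0.031] size [0.06  0.058 0.009]
scene lid_blue 334 med [ 0.464 -0.192  0.089] mid [ 0.463 -0.192  0.09 ] size [0.056 0.057 0.009]
scene call 119 med [ 0.424 -0.344  0.021] mid [ 0.424 -0.345  0.022] size [0.037 0.038 0.01 ]
```

The heights match what was given (0.032, 0.090 and 0.022), and both cameras agree. First I close the fingers, rise and turn so that tool y points along world x.

Call:
{"name": "arm_command", "arguments": {"deltas": [-1,0,0,-0.0125,0.1555,-1,0,0,-0.0125,0.1555,-1,0,0,-0.0125,0.1555,-1,0,0,-0.0125,0.1555,-1,0,0,-0.0125,0.1555,-1,0,0,-0.0125,0.1555,-1,0,0,-0.0125,0.1555,-1,0,0,-0.0125,0.1555,-1,0,0,0,0,-1,0,0,0,0]}}

```text
time: 1.35
position: [0.2004, 0.5915, 0.3404]
tool_rot: [0.706, 0.708, -0.001, 0.0]
ft_force: [0.1, 0.1, -0.3]
grip_width: 0.0017
grip_force: 0.0
```

Call:
{"name": "arm_command", "arguments": {"deltas": [-1,-0.031,0.034,0,0,-1,-0.031,0.034,0,0,-1,-0.031,0.034,0,0,-1,-0.031,0.034,0,0,-1,-0.031,0.034,0,0,-1,-0.031,0.034,0,0,-1,-0.031,0.034,0,0,-1,-0.031,0.034,0,0,-1,-0.031,0.034,0,0,-1,-0.031,0.034,0,0,-1,-0.031,0.034,0,0,-1,-0.029,0.031,0,0]}}

```text
time: 2.85
position: [0.6063, 0.2206, 0.3401]
tool_rot: [0.707, 0.708, -0.001, -0.001]
ft_force: [0.2, 0.2, -0.8]
grip_width: 0.0003
grip_force: 0.0
```

Call:
{"name": "arm_command", "arguments": {"deltas": [-1,0,0,0,0,-1,0,0,0,0]}}

```text
time: 3.1
position: [0.6048, 0.222, 0.3403]
tool_rot: [0.707, 0.707, -0.001, -0.001]
ft_force: [-0.5, -0.1, -0.0]
grip_width: 0.0002
grip_force: 0.0
```

I'm now over the tile, so I descend to TCP 0.085, which puts the tips about 34 mm above it, and dwell.

Call:
{"name": "arm_command", "arguments": {"deltas": [-1,0,0,0.025,0,-1,0,0,0.035,0,-1,0,0,0.04,0,-1,0,0,0.04,0,-1,0,0,0.035,0,-1,0,0,0.03,0,-1,0,0,0.02,0,-1,0,0,0.015,0,-1,0,0,0.01,0,-1,0,0,0.005,0,-1,0,0,0,0,-1,0,0,0,0]}}

```text
time: 4.6
position: [0.6061, 0.222, 0.087]
tool_rot: [0.707, 0.707, 0.001, 0.0]
ft_force: [-0.3, -0.4, -0.4]
grip_width: 0.0008
grip_force: 0.0
```

```bash
python3 - <<'E'
from rig import imaging
import cv2
a,_=imaging.camera('scene'); b,_=imaging.camera('wrist')
cv2.imwrite('pics/s1.png',cv2.resize(cv2.hconcat([a,b])[:,:,::-1],(800,300)))
E
```

```text
(no output)
```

View pics/s1.png

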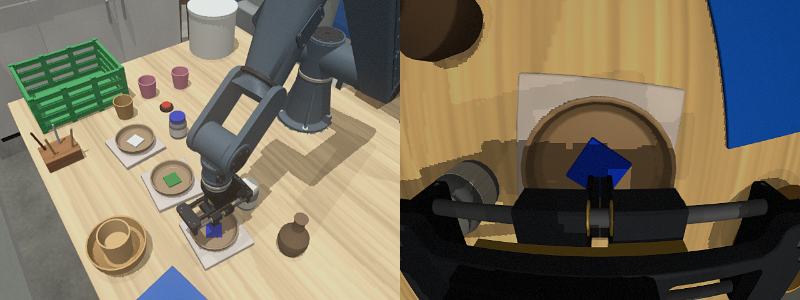

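The left half shows the gripper over the blue dish at about (213,228), clear of the white jar at (250,190). The right half shows the fingertips over the blue tile at about (598,175). I hold here, then lift.

Call:
{"name": "arm_command", "arguments": {"deltas": [-1,0,0,0,0,-1,0,0,0,0,-1,0,0,0,0,-1,0,0,0,0,-1,0,0,0,0,-1,0,0,0,0,-1,0,0,0,0,-1,0,0,0,0,-1,0,0,0,0,-1,0,0,0,0,-1,0,0,0,0,-1,0,0,0,0]}}

```text
time: 6.2
position: [0.6056, 0.2219, 0.0863]
tool_rot: [0.707, 0.707, 0.0, 0.0]
ft_force: [0.7, 0.6, -0.1]
grip_width: 0.0006
grip_force: 0.0
```

Call:
{"name": "arm_command", "arguments": {"deltas": [-1,0,0,0,0,-1,0,0,0,0,-1,0,0,0,0,-1,0,0,-0.015,0,-1,0,0,-0.03,0,-1,0,0,-0.04,0,-1,0,0,-0.045,0,-1,0,0,-0.045,0,-1,0,0,-0.04,0,-1,0,0,-0.03,0,-1,0,0,-0.01,0,-1,0,0,0,0]}}

```text
time: 7.7
position: [0.6055, 0.2219, 0.3419]
tool_rot: [0.707, 0.707, 0.0, 0.0]
ft_force: [-1.0, 0.1, -0.9]
grip_width: 0.0004
grip_force: 0.0
```

Call:
{"name": "arm_command", "arguments": {"deltas": [-1,-0.03,-0.01,0,0,-1,-0.035,-0.012,0,0,-1,-0.035,-0.012,0,0,-1,-0.035,-0.012,0,0,-1,-0.035,-0.012,0,0,-1,-0.035,-0.012,0,0,-1,-0.035,-0.012,0,0,-1,-0.035,-0.012,0,0,-1,-0.035,-0.012,0,0,-1,-0.035,-0.012,0,0,-1,-0.035,-0.012,0,0,-1,-0.034,-0.011,0,0]}}

```text
time: 9.2
position: [0.4632, -0.1926, 0.3394]
tool_rot: [0.707, 0.707, -0.0, -0.002]
ft_force: [0.1, 0.1, 0.4]
grip_width: 0.0006
grip_force: 0.0
```

Call:
{"name": "arm_command", "arguments": {"deltas": [-1,0,0,0,0,-1,0,0,0,0]}}

```text
time: 9.45
position: [0.4641, -0.1913, 0.3401]
tool_rot: [0.707, 0.707, 0.0, -0.002]
ft_force: [-0.9, -0.0, 0.3]
grip_width: 0.0004
grip_force: 0.0
```

I'm over the blue lid. I descend to TCP 0.145, with the tips about 36 mm above it, hold for about 2.2 s, and lift.

Call:
{"name": "arm_command", "arguments": {"deltas": [-1,0,0,0.02,0,-1,0,0,0.035,0,-1,0,0,0.035,0,-1,0,0,0.035,0,-1,0,0,0.03,0,-1,0,0,0.02,0,-1,0,0,0.01,0,-1,0,0,0.007,0,-1,0,0,0.003,0,-1,0,0,0,0,-1,0,0,0,0,-1,0,0,0,0]}}

```text
time: 10.95
position: [0.4648, -0.1923, 0.1466]
tool_rot: [0.707, 0.707, 0.0, 0.0]
ft_force: [-0.1, 0.1, -0.9]
grip_width: 0.0003
grip_force: 0.0
```

Call:
{"name": "arm_command", "arguments": {"deltas": [-1,0,0,0,0,-1,0,0,0,0,-1,0,0,0,0,-1,0,0,0,0,-1,0,0,0,0,-1,0,0,0,0,-1,0,0,0,0,-1,0,0,0,0,-1,0,0,0,0,-1,0,0,0,0,-1,0,0,0,0,-1,0,0,0,0]}}

```text
time: 12.45
position: [0.4646, -0.1921, 0.1462]
tool_rot: [0.707, 0.707, -0.0, -0.0]
ft_force: [-0.8, 0.3, 0.1]
grip_width: 0.0003
grip_force: 0.0
```

Call:
{"name": "arm_command", "arguments": {"deltas": [-1,0,0,0,0,-1,0,0,0,0,-1,0,0,0,0,-1,0,0,-0.015,0,-1,0,0,-0.03,0,-1,0,0,-0.03,0,-1,0,0,-0.02,0,-1,0,0,-0.01,0,-1,0,0,0,0]}}

```text
time: 13.58
position: [0.4647, -0.1922, 0.2515]
tool_rot: [0.707, 0.707, 0.0, 0.0]
ft_force: [0.4, 0.4, -0.3]
grip_width: 0.0005
grip_force: 0.0
```

Call:
{"name": "arm_command", "arguments": {"deltas": [-1,-0.015,-0.004,0,0,-1,-0.03,-0.008,0,0,-1,-0.035,-0.009,0,0,-1,-0.035,-0.009,0,0,-1,-0.025,-0.006,0,0,-1,-0.013,-0.003,0,0,-1,0,0,0,0,-1,0,0,0,0,-1,0,0,0,0]}}

```text
time: 14.7
position: [0.4258, -0.344, 0.2512]
tool_rot: [0.707, 0.708, 0.0, -0.0]
ft_force: [0.5, 0.1, 0.8]
grip_width: 0.0005
grip_force: 0.0
```

Call:
{"name": "arm_command", "arguments": {"deltas": [-1,0,0,0.02,0,-1,0,0,0.035,0,-1,0,0,0.035,0,-1,0,0,0.035,0,-1,0,0,0.03,0,-1,0,0,0.02,0,-1,0,0,0.013,0,-1,0,0,0.007,0,-1,0,0,0,0,-1,0,0,0,0]}}

```text
time: 15.95
position: [0.426, -0.3455, 0.0569]
tool_rot: [0.707, 0.707, -0.0, 0.001]
ft_force: [0.8, -0.1, -0.9]
grip_width: 0.0005
grip_force: 0.0
```

```bash
python3 - <<'E'
from rig import imaging,status
import cv2
a,_=imaging.camera('scene'); b,_=imaging.camera('wrist')
cv2.imwrite('pics/s2.png',cv2.hconcat([a[60:330,100:420],b[150:420,160:480]])[:,:,::-1])
print(status.get_obs()['position'])
E
```

```text
[ 0.42592716 -0.34549501  0.05698188]
```

View pics/s2.png

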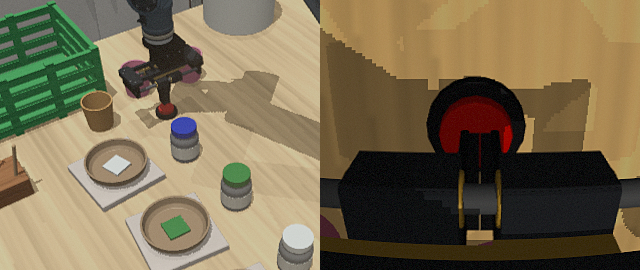

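The fingertips are centred over the red button, at about (480,130) in the right half, and the body is clear of the blue jar and the pink cups. I press now.

Call:
{"name": "arm_command", "arguments": {"deltas": [-1,0,0,0.006,0,-1,0,0,0.005,0,-1,0,0,0.004,0,-1,0,0,0.003,0,-1,0,0,0.002,0,-1,0,0,0.002,0,-1,0,0,0.001,0,-1,0,0,0,0,-1,0,0,0,0,-1,0,0,0,0]}}

```text
time: 17.3
position: [0.4255, -0.345, 0.0349]
tool_rot: [0.707, 0.707, -0.0, 0.0]
ft_force: [-2.9, 1.4, 14.8]
grip_width: 0.0003
grip_force: 7.4
```

14.8 N is well above the 5 N spring, so the button is against its stop. One more millimetre will confirm this, then I release and rise clear.

Call:
{"name": "arm_command", "arguments": {"deltas": [-1,0,0,0.001,0,-1,0,0,0,0,-1,0,0,0,0]}}

```text
time: 17.68
position: [0.4255, -0.345, 0.0348]
tool_rot: [0.707, 0.707, -0.0, 0.0]
ft_force: [-3.6, 2.7, 20.5]
grip_width: 0.0001
grip_force: 10.7
```

Call:
{"name": "arm_command", "arguments": {"deltas": [-1,0,0,-0.005,0,-1,0,0,-0.01,0,-1,0,0,-0.02,0,-1,0,0,-0.03,0,-1,0,0,-0.04,0,-1,0,0,-0.04,0,-1,0,0,-0.03,0,-1,0,0,-0.02,0,-1,0,0,-0.01,0,-1,0,0,0,0,-1,0,0,0,0,-1,0,0,0,0]}}

```text
time: 19.18
position: [0.4252, -0.3447, 0.2362]
tool_rot: [0.707, 0.707, 0.0, -0.001]
ft_force: [0.9, -0.1, 0.3]
grip_width: 0.0004
grip_force: 0.0
```

```bash
python3 - <<'E'
from m import *
from rig import imaging,status
o=status.get_obs(); print(o['time'],o['position'],o['ft_force'],np.abs(o['joint_velocities']).max())
z0=np.load('scene.npz'); p,d=imaging.camera('scene'); z=dict(p=p,d=d,**imaging.camera_params('scene'))
cv2.imwrite('pics/s3.png',p[:,:,::-1])
for k,u,v in [('call',266,168),('lid',284,186),('tile',343,368)]:
    for q in (z0,z):
        m=np.zeros((480,640),bool); m[v-2:v+3,u-3:u+4]=1; print(k,np.median(world(q,m),0).round(4))
E
```

```text
19.175 [ 0.42523324 -0.34469116  0.23620318] [ 0.85708765 -0.06821388  0.28384004] 0.003358140863598526
call [ 0.426  -0.3386  0.0212]
call [ 0.4259 -0.3394  0.0216]
lid [ 0.464  -0.1883  0.0892]
lid [ 0.4639 -0.1876  0.0892]
tile [0.605  0.225  0.0309]
tile [0.6041 0.2247 0.0312]
```

View pics/s3.png

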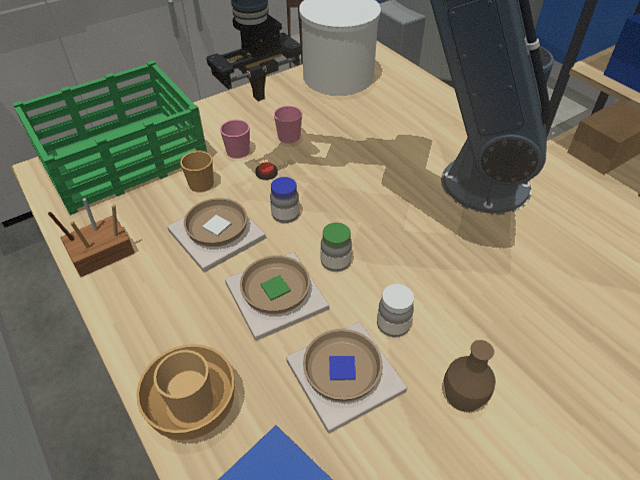

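The extra millimetre raised the force without moving the tip, so the button was fully down. It is back up now at (266,170), everything stands where it was, and the arm is clear and still.

```bash
python3 -c "from rig import order; print(order.hand_in())"
```

```text
the job is handed in; nothing more can be done
None
```

I pointed at the blue tile, then at the blue lid, for about 2 s each, pressed the call button fully down and let it come back up, and handed the job in at about 19 s with no sign that anything else was touched or moved.

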